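# Check both brake levers on a handlebar with new wooden grips

### The arm

A 6-joint arm with a two-finger parallel gripper is mounted at the origin on the work surface. World frame = base frame: x ahead of the robot, y to its left, z up, the work surface at z = 0. Lengths are in mm, angles in rad, forces in N, time in s.
With the tool pointing down it reaches from about 275 to 825 mm from the base axis. Payload 5.2 kg.
Tool frame: the origin (TCP) lies at the very end of the fingers, on their centre line; the grasp point (between the pads) lies 19 mm behind it; z points along the fingers, y is the line along which they close (so a half turn about z gives the same grasp; the last joint's range is limited). The gripper opens to 93 mm and grips with 3 to 60 N. Pads are 15 mm wide; open, the fingers measure 128 mm over their backs; the gripper's body (75 mm by 188 mm) begins 65 mm behind the grasp point.
Start: joints at [-1.329, 0.259, 1.535, -0, 1.348, -0.203], TCP at [236.673, -496.478, 218.653] pointing down, gripper open.
Joint ranges: [-3.14, 3.14], [-0.91, 2.08], [0.19, 2.58], [-1.22, 4.36], [0.22, 2.71], [-3.12, 3.12]. Speed limits (rad/s): [2.57, 2.57, 3.14, 3.14, 3.14, 3.14].

### API

Orientations are given as [roll, pitch, yaw] about the fixed x, y, z axes, in that order (R = Rz(yaw) Ry(pitch) Rx(roll)).
In Python, from bench import robot gives the robot as it stands. The module is installed in compiled form; this text tells all that it offers. Calls block until the motion is done:
- robot.move_ptp(position, orientation): joint-space move of the TCP to a pose.
- robot.move_linear(position, ori=None, speed=150, f_stop=None): straight line of the TCP; ori=None keeps the orientation; speed is the mean speed in mm/s. With f_stop (N) it stops when the force on the tool has changed by that much, and returns True; else False.
- robot.move_j(angles): joint-space move.
- robot.move_gripper(opening): opening from 0.0 (shut) to 1.0 (fully open); the grip force is fixed at half the most; returns when the fingers have stopped.
- robot.sleep(seconds).
- robot.inverse_kinematics(position, orientation): joint angles nearest the present ones, or None.
- robot.get_image(name): name is "side" or "top"; returns a dict with "img" (400x640x3 uint8, blue, green, red), "fovy" (degrees; the focal length in pixels is half the picture's height over the tangent of half this angle, whatever the lens; pixels are square), "cx", "cy" (the principal point, pixels), "k1" (the pictures are not rectified: a ray, as slopes to the right and down, at radius r is drawn at 1 + k1 r^2 times it, then the intrinsics apply), "eye" and "orientation" of the camera in the world. Camera axes: x right, y down, z forward; pixel columns grow to the right and rows downward; lengths in mm; the calibration is good to about 2 mm. A picture is of the moment at which its call begins. There is no depth.
A pose or a line that the arm cannot do raises robot.MotionError and nothing moves.
- robot.hand_in(): hands the job in; it is judged then, once.
Readings, each from a call of its own:
- robot.current_t(): time.
- robot.current_qpos(): joint angles.
- robot.current_joint_vel(): joint speeds.
- robot.current_joint_efforts(): joint torques, N m.
- robot.current_tcp_pos(): TCP position.
- robot.current_eef_rot(): TCP orientation.
- robot.current_contact_force(): force on the tool from outside, world axes, zero at the start.
- robot.current_ft_torque(): the same for the moment, N m.
- robot.current_gripper_width(): opening from 0.0 (shut) to 1.0 (fully open).
- robot.current_finger_force(): force on a finger pad.
Only numpy, scipy, OpenCV 4.12 (cv2) and the standard library are available. Lean on these libraries where they do the work, as an engineer would, in place of code of your own. Each camera call takes 0.05 s, during which the arm holds its last target. There are 200 camera calls.

### The job

Thicker wooden grips have just been stained and fitted to this handlebar, so check that the brake levers still stop short of them: with the backs of your fingers press the left-hand lever in from the front, firmly onto its end stop but without forcing it, keep it there for a good second, and let it spring fully out again. Then press the right-hand lever in to its stop in the same way and finish while still holding it there, so that I can measure the gap. Do not grip the levers, do not touch the tacky wooden grips, and leave everything else on the table where it stands.

Things in the scene. Friction and masses are not known exactly. Their poses are not given: they have to be found in the camera images.
- handlebar: Bicycle handlebar, 600 mm wide, its stem in a blue bench vice; all fixed. Origin on the table below the bar's middle; x points away from the robot (rider) side to the bar's front, y along the bar to the left. Bar axis 165 mm above the table, ends swept back (-x) by 8 degrees. Bell, the tallest part: 205 mm high. Vice: x -195 to 75 mm, y within 100 mm, 120 mm high. Below grips and levers: open air.
- left_lever (a joint): Angle (rad) of the left brake lever (+y of the handlebar, the robot's left), which turns in a level plane: 0 = fully out, at rest; 0.42 = pressed in on its end stop. A return spring resists, 75 mm from the pin, with 1.5 N at rest rising to 4 N at the stop, where it comes up hard and gives no further. No cable fitted.
- right_lever (a joint): The same for the right-hand brake lever (at -y of the handlebar, the robot's right), its mirror image.
- left_press (a point): Where to press: middle of the outer (front) face of the left lever, 75 mm out from its pivot pin, 165 mm above the table; moves with the lever. x points level out of that face, away from the bar, so pressing is along -x; z is up; y runs along the lever to its tip. From fully out to the stop this point moves 30 mm towards the bar.
- right_press (a point): The same on the right lever; here the lever's tip lies towards -y.
- left_blade: Left lever's dark steel blade without its inner face: 14 mm high (158 to 172 mm above the table), 10 mm thick, ending in a 17 mm ball 110 mm from the pivot pin. Origin at the pivot pin, axes as left_press. Fully out, the ball is about 58 mm clear of the grip; on the stop about 13 mm.
- right_blade: The same of the right lever, tip towards its -y.
- left_inside: The inner face of the left lever, on the side towards the grip: 92 mm long, 12 mm high, not to be touched. Origin and axes as left_blade.
- right_inside: The same of the right lever.
- left_grip: Left wooden grip, dark brown, 34 mm in diameter, 130 mm long, 165 mm above the table; its stain is tacky: not to be touched. Origin on the bar's axis, 99 mm inward of the grip's inner end; local +y runs out along the bar (grip from 99 to 229 mm along +y), local x to the front.
- right_grip: The same on the right; it lies from 99 to 229 mm along its local -y.
- stain_bottle: Bystander: amber bottle with a red cap, 64 mm in diameter, 170 mm tall, standing; origin in the middle of its underside.
- oil_can: Bystander: can with a yellow label, 68 mm in diameter, 120 mm tall, standing; origin in the middle of its underside.
- red_mug: Bystander: red mug, 80 mm in diameter, 110 mm tall, standing; origin in the middle of its underside.
- wax_tin: Bystander: low tin, 84 mm in diameter, 45 mm tall, near or below the left lever; origin in the middle of its underside.
- sanding_block: Bystander: cork sanding block, 110 x 65 x 36 mm, lying flat near or below the right lever; origin in the middle of its underside.
- old_grip: Bystander: old grey rubber grip, 122 mm long, about 35 mm thick, lying along its x axis; origin in the middle of its underside.
- screwdriver: Bystander: screwdriver with an orange handle, 200 mm long, 26 mm thick, lying along its x axis; origin in the middle of its underside.
- brush: Bystander: flat brush, 200 mm long, 42 mm wide, 20 mm thick, lying along its x axis; origin in the middle of its underside.

How it is judged:
By the outcome, as a careful person would: the job done as asked, in the order asked, and still so for the second after the job is handed in, while the arm keeps its last pose, push and grip.
It also fails if it takes over 51 s, if anything falls off the work surface, if the arm or the gripper's body presses on something with over 40 N, if the wrist force passes 120 N, or if a joint passes its speed limit or range.

## Working session

There is one attempt and no reset: what is moved stays moved. The work goes in short steps, each a Python script; the robot and the scene stay as the last script left them, time stands still between calls to the robot, and variables do not carry over. Pictures are saved under pics/ and viewed, at most 10 in all, crops included, and the job is handed in when it is done.

```bash
mkdir -p pics
python3 - <<'E'
from bench import robot
import cv2
for n in("top","side"):
    d=robot.get_image(n); cv2.imwrite(f"pics/{n}0.png",d["img"]); print(n,{k:d[k] for k in d if k!="img"})
print(robot.current_t(),robot.current_eef_rot(),robot.current_contact_force())
E
```

```text
top {'fovy': 42.84857537273017, 'cx': 315.5923206330333, 'cy': 202.61400680754346, 'k1': -0.11563919472104102, 'eye': array([ 361.56771516,  -64.90609024, 1534.83591452]), 'orientation': array([-2.98937039,  0.00794127, -1.56843625])}
side {'fovy': 53.53405748169166, 'cx': 319.57546358826767, 'cy': 202.89430125115658, 'k1': 0.01942362792429871, 'eye': array([407.41505174, 767.78854259, 640.50024095]), 'orientation': array([-2.11010409e+00, -1.28782306e-03, -2.91863304e+00])}
0.1 [-3.14000030e+00 -2.75317150e-04  4.44827879e-01] [-0.0715114   0.35180971 -0.69802772]
```

View pics/top0.png

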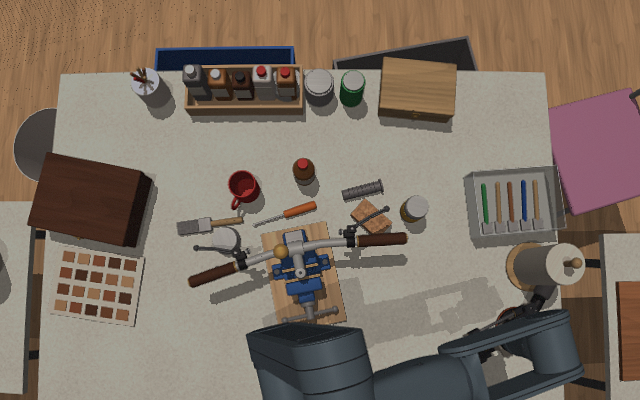

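View pics/side0.png

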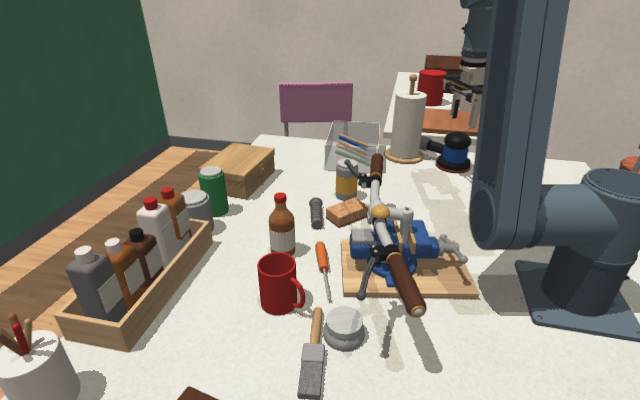

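The top view shows the handlebar with its left grip at about (190–240, 265–280) and its right grip at (357–407, 240). The left lever's tip is near (195, 245) and the right lever's near (388, 208). The side view has the left lever near (365, 290). Next I'll enlarge the lever area and set up ray casting.

```bash
cat > h.py <<'E'
import numpy as np, cv2
from scipy.spatial.transform import Rotation as R
def cam(d):
    f=200/np.tan(np.radians(d["fovy"])/2)
    return f,R.from_euler("xyz",d["orientation"]).as_matrix()
def plane(d,uv,z):
    f,M=cam(d); p=(np.atleast_2d(uv).astype(float)-[d["cx"],d["cy"]])/f; s=p.copy()
    for _ in range(20): s=p/(1+d["k1"]*(s**2).sum(1,keepdims=True))
    r=np.c_[s,np.ones(len(s))]@M.T
    return d["eye"]+r*((z-d["eye"][2])/r[:,2])[:,None]
def project(d,P):
    f,M=cam(d); c=(np.atleast_2d(P)-d["eye"])@M; s=c[:,:2]/c[:,2:]
    return s*(1+d["k1"]*(s**2).sum(1,keepdims=True))*f+[d["cx"],d["cy"]]
E
python3 - <<'E'
from bench import robot
from h import *
d=robot.get_image("top"); im=d["img"]
hsv=cv2.cvtColor(im,cv2.COLOR_BGR2HSV)
m=((hsv[...,0]<15)&(hsv[...,1]>90)&(hsv[...,2]<115)).astype(np.uint8)*255
E={}
for n,(a,b,c,e) in {"L":(180,255,250,300),"R":(345,222,420,255)}.items():
    mm=np.zeros_like(m); mm[b:e,a:c]=m[b:e,a:c]
    c_=max(cv2.findContours(mm,0,1)[0],key=cv2.contourArea); r=cv2.minAreaRect(c_)
    b4=cv2.boxPoints(r); 
    i=np.argsort(b4[:,0]); e1,e2=b4[i[:2]].mean(0),b4[i[2:]].mean(0)
    P=plane(d,[e1,e2],165); print(n,r,P.round(1).tolist(),np.linalg.norm(P[0]-P[1]))
t=im[190:300,170:420]; cv2.imwrite("pics/topc.png",cv2.resize(t,None,fx=3.2,fy=3.2,interpolation=cv2.INTER_CUBIC))
s=robot.get_image("side")["img"][145:345,300:500]; cv2.imwrite("pics/sidec.png",cv2.resize(s,None,fx=3,fy=3,interpolation=cv2.INTER_CUBIC))
E
```

```text
L ((211.36001586914062, 274.52001953125), (10.872122764587402, 47.26044845581055), 70.55996704101562) [[354.4, 285.9, 165.0], [397.6, 166.0, 165.0]] 127.45076492065117
R ((382.0, 234.5), (48.0, 23.0), 0.0) [[484.9, -168.0, 165.0], [484.9, -297.9, 165.0]] 129.8641196693131
```

View pics/topc.png

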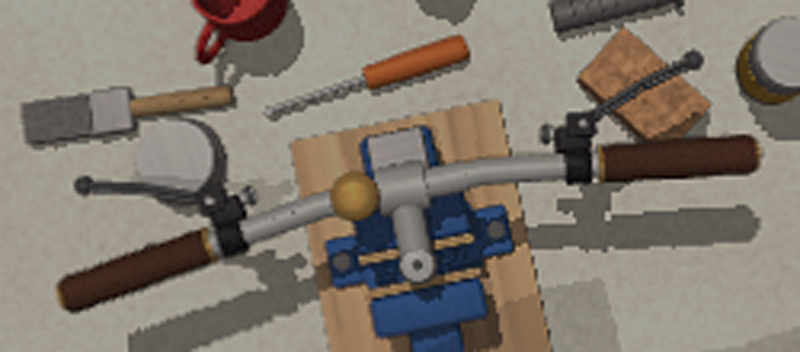

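View pics/sidec.png

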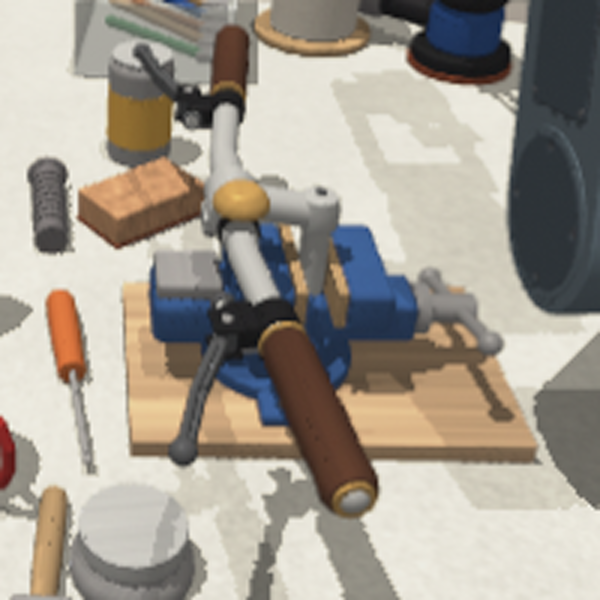

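The top crop shows the left ball at full-image (196.3, 247.8), the right ball at (387.2, 208.8), and the lever roots near (239, 253) and (351, 230). The side crop puts the balls at (361, 294) and (347.7, 161.7). I'll refine these with masks and cross-check the two views.

Run:
```python
from bench import robot
from h import *
d=robot.get_image("top"); s=robot.get_image("side")
full=lambda x,y:(170+(x+.5)/3.2-.5,190+(y+.5)/3.2-.5)
T={"L":[full(84,185),full(222,203),full(212,243),full(62,294)],"R":[full(695,60),full(581,126),full(600,163),full(758,153)]}
S={"L":(361,294),"R":(347.6,161.6)}
for n in "LR":
    P=plane(d,T[n],165); print(n,"ball,pin?,grip in,out\n",P.round(1)[:,:2])
    print(" ball side",plane(s,S[n],165).round(1),project(s,P[0]).round(1),"len",np.linalg.norm(P[0]-P[1]),"grip",np.linalg.norm(P[2]-P[3]))
    g=P[3]-P[2]; g/=np.linalg.norm(g); b=P[0]-P[2]
    print(" ball along grip from inner end",b@g,"perp",np.linalg.norm(b-(b@g)*g),"grip dir deg",np.degrees(np.arctan2(g[1],g[0])), "lever deg",np.degrees(np.arctan2(*(P[0]-P[1])[[1,0]])))
# dark blade pixels: fit line
g=cv2.cvtColor(d["img"],cv2.COLOR_BGR2GRAY)
for n,(a,b,c,e) in {"L":(193,243,236,256),"R":(356,205,392,228)}.items():
    hsv=cv2.cvtColor(d["img"],cv2.COLOR_BGR2HSV)
    y,x=np.nonzero((g[b:e,a:c]<85)&(hsv[b:e,a:c,1]<70)); P=plane(d,np.c_[x+a,y+b],168)[:,:2]
    vx,vy,x0,y0=cv2.fitLine(P.astype(np.float32),cv2.DIST_HUBER,0,.01,.01).ravel()
    t=(P-[x0,y0])@[vx,vy]; r=(P-[x0,y0])@[-vy,vx]
    print(n,len(P),"dir",np.degrees(np.arctan2(vy,vx)),"c",x0,y0,"t",t.min(),t.max(),"rms",r.std())
```

```text
L ball,pin?,grip in,out
 [[448.5 270.2]
 [434.  152.2]
 [400.4 159.9]
 [356.7 286.1]]
 ball side [[448.3 269.  165. ]] [[360.8 294.5]] len 118.91163309090442 grip 133.5457852266628
 ball along grip from inner end 88.50259273034443 perp 81.48278197747172 grip dir deg 109.10950592593957 lever deg 83.01789462522494
R ball,pin?,grip in,out
 [[ 556.  -247.2]
 [ 499.7 -149.8]
 [ 468.4 -165.6]
 [ 476.8 -299.1]]
 ball side [[ 555.5 -246.5  165. ]] [[347.5 161.5]] len 112.46732043760633 grip 133.8119255489179
 ball along grip from inner end 86.91762955581368 perp 82.26344553218094 grip dir deg -86.41154878130983 lever deg -59.95741931569872
L 193 dir 83.92556 c 443.4514 218.02875 t -56.75301436260491 59.80553317465434 rms 4.772984844416948
R 140 dir -61.38766 c 535.2807 -206.6263 t -53.21718213453181 50.68570710900985 rms 7.389067607776526
```

Both views agree on the balls within 1.2 mm. The ball-to-grip clearance comes out near 57 mm (58 given) and the grip length at 133 mm (130 given). The bar yaw is 11.1° from the left grip and 11.6° from the right. I'll now plan the arc and go to the left lever.

```bash
cat >> h.py <<'E'
BALL={"L":(448.4,269.7),"R":(555.8,-246.9)}; ANG={"L":np.radians(84.8),"R":np.radians(-62.1)}
def pose(s,th,gap,z=150):
    u=lambda a:np.array([np.cos(a),np.sin(a)])
    pin=np.array(BALL[s])-110*u(ANG[s]); k=1 if s=="L" else -1
    a=ANG[s]+k*th; d=u(a); n=k*np.array([d[1],-d[0]])
    p=pin+75*d+(22.5+gap)*n
    yaw=(a+FLIP[s]+np.pi)%(2*np.pi)-np.pi
    return [*p,z],[np.pi,0,yaw],n
FLIP={"L":0,"R":np.pi}
E
python3 - <<'E'
from bench import robot
import h; from h import *
for s in "LR":
  for fl in (0,np.pi):
    h.FLIP[s]=fl
    for a in((0,25,330),(0,25,150),(0,0,150),(.42,0,150)):
        p,o,n=pose(s,*a); q=robot.inverse_kinematics(p,o); print(s,round(fl,1),np.round(p,1),None if q is None else np.round(q,2))
E
```

```text
L 0 [492.5 230.5 330. ] [ 0.23  0.2   1.35 -0.    1.6   0.32]
L 0 [492.5 230.5 150. ] [ 0.23  0.3   1.65 -0.    1.19  0.32]
L 0 [467.6 232.8 150. ] [ 0.25  0.27  1.7  -0.    1.17  0.34]
L 0 [435.5 238.4 150. ] [ 0.28  0.22  1.76 -0.    1.16 -0.05]
L 3.1 [492.5 230.5 330. ] [ 0.23  0.2   1.35  0.    1.6  -2.82]
L 3.1 [492.5 230.5 150. ] [ 0.23  0.3   1.65  0.    1.19 -2.82]
L 3.1 [467.6 232.8 150. ] [ 0.25  0.27  1.7   0.    1.17 -2.8 ]
L 3.1 [435.5 238.4 150. ] [ 0.28  0.22  1.76 -0.    1.16  3.09]
R 0 [ 581.4 -193.7  330. ] [-0.5   0.33  1.17 -0.    1.64  2.15]
R 0 [ 581.4 -193.7  150. ] [-0.5   0.42  1.47 -0.    1.25  2.15]
R 0 [ 559.3 -205.4  150. ] [-0.54  0.39  1.52 -0.    1.23  2.12]
R 0 [ 531.8 -223.   150. ] [-0.59  0.36  1.57 -0.    1.21  2.48]
R 3.1 [ 581.4 -193.7  330. ] [-0.5   0.33  1.17  0.    1.64 -0.99]
R 3.1 [ 581.4 -193.7  150. ] [-0.5   0.42  1.47  0.    1.25 -0.99]
R 3.1 [ 559.3 -205.4  150. ] [-0.54  0.39  1.52  0.    1.23 -1.03]
R 3.1 [ 531.8 -223.   150. ] [-0.59  0.36  1.57  0.    1.21 -0.66]
```

Run:
```python
from bench import robot
from h import *
robot.move_gripper(0.0)
p=robot.current_tcp_pos(); robot.move_linear([p[0],p[1],330],speed=250)
p,o,n=pose("L",0,25,330); robot.move_ptp(p,o)
p,o,n=pose("L",0,25,150); robot.move_linear(p,speed=200)
print(robot.current_t(),robot.current_tcp_pos(),robot.current_gripper_width(),robot.current_contact_force(),robot.current_contact_force())
im=robot.get_image("side")["img"][145:345,260:520]; t=robot.get_image("top")["img"][190:290,160:420]
im=np.vstack([im,t]); cv2.imwrite("pics/a.png",cv2.resize(im,None,fx=2,fy=2,interpolation=cv2.INTER_CUBIC))
```

```text
6.1083 [493.40926165 230.64251909 151.08916077] 0.0055315459823673365 [0.03071837 0.43796872 0.16798293] [0.03071837 0.43796872 0.16798293]
```

View pics/a.png

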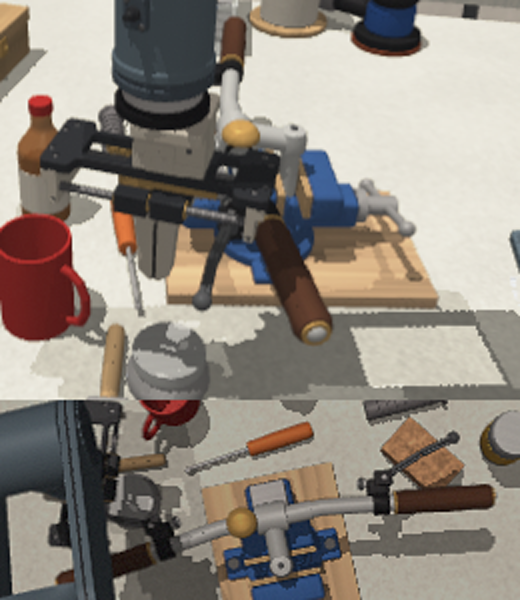

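The shut fingers hang in front of the left lever, at about (155, 250) in the view against the lever ball at (202, 298). The gripper body is clear above the grip, so I'll press.

```bash
cat >> h.py <<'E'
def press(robot,s,f):
    F=lambda n:round(float(robot.current_contact_force()[:2]@n),1)
    p,o,n=pose(s,0,25); print("free",F(n))
    for th,g,v in((0,6,60),(0,1,30),(.08,0,30),(.16,0,30),(.24,0,30),(.32,0,30)):
        p,o,n=pose(s,th,g); robot.move_linear(p,o,speed=v); print(th,g,"F",F(n),robot.current_t())
    p,o,n=pose(s,.42,0)
    robot.move_linear([*(np.array(p[:2])+8*n),150],o,speed=30)
    hit=robot.move_linear([*(np.array(p[:2])-14*n),150],speed=12,f_stop=f)
    robot.sleep(.2); q=robot.current_tcp_pos(); print("hit",hit,"past nominal",(np.array(p[:2])-q[:2])@n,"F",F(n),robot.current_contact_force(),robot.current_t())
    return n
E
python3 - <<'E'
from bench import robot
from h import *
n=press(robot,"L",8)
E
```

```text
free 0.4
0 6 F -0.4 6.675
0 1 F 0.2 6.9917
0.08 0 F 1.2 7.3833
0.16 0 F 3.3 7.7417
0.24 0 F 3.5 8.1
0.32 0 F 4.3 8.4583
hit True past nominal -0.11260892266025607 F 5.5 [ 5.08934526  1.98922908 -1.72118229] 9.8917
```

It has reached the stop at the nominal angle but settled at only about 5.5 N. I'll firm it up in small steps to about 11 N, then hold.

```bash
cat >> h.py <<'E'
def firm(robot,s,goal=11):
    n=pose(s,.42,0)[2]; c=robot.current_tcp_pos()
    for i in range(1,15):
        robot.move_linear([*(np.array(c[:2])-.5*i*n),150],speed=10); robot.sleep(.12)
        F=robot.current_contact_force()[:2]@n; q=robot.current_tcp_pos(); print(i,round(F,1),((q-c)[:2]@n).round(2),round(robot.current_t(),2))
        if F>goal: break
E
python3 - <<'E'
from bench import robot
from h import *
firm(robot,"L")
E
```

```text
1 4.7 -0.3 10.26
2 4.7 -0.77 10.62
3 5.1 -1.18 10.99
4 6.7 -1.19 11.36
5 8.2 -1.24 11.72
6 9.1 -1.25 12.09
7 11.2 -1.27 12.46
```

That's hard contact: position is frozen while force rises from 5.1 to 11.2 N. I'll hold it, take a picture, release along the arc, and move to the right lever.

Run:
```python
from bench import robot
from h import *
n=pose("L",.42,0)[2]
robot.sleep(.7); a=robot.get_image("side")["img"][145:345,260:520]; robot.sleep(.9)
print("hold F",robot.current_contact_force()[:2]@n,robot.current_t())
for th,g in((.42,2),(.28,2),(.14,3),(0,8),(0,35)):
    p,o,_=pose("L",th,g); robot.move_linear(p,o,speed=60)
robot.sleep(.3); b=robot.get_image("side")["img"][145:345,260:520]
print("free",robot.current_contact_force(),robot.current_t())
cv2.imwrite("pics/b.png",cv2.resize(np.hstack([a,b]),None,fx=1.5,fy=1.5,interpolation=cv2.INTER_CUBIC))
p,o,_=pose("L",0,35,330); robot.move_linear(p,o,speed=250)
p,o,_=pose("R",0,25,330); robot.move_ptp(p,o)
p,o,_=pose("R",0,25,150); robot.move_linear(p,speed=200)
print(robot.current_t(),robot.current_tcp_pos(),robot.current_contact_force())
c=robot.get_image("side")["img"][105:255,270:470]; t=robot.get_image("top")["img"][180:330,180:420]
cv2.imwrite("pics/c.png",cv2.resize(np.hstack([c,t]),None,fx=1.8,fy=1.8,interpolation=cv2.INTER_CUBIC))
```

```text
hold F 11.25826913659978 14.1083
free [ 0.26763783  0.04657882 -0.03611752] 16.4083
19.9083 [ 582.21891321 -193.82748657  151.25555766] [-0.24525467 -0.53875978  1.07785784]
```

View pics/b.png

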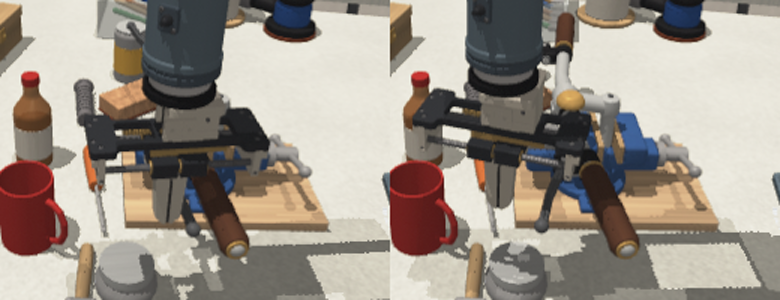

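View pics/c.png

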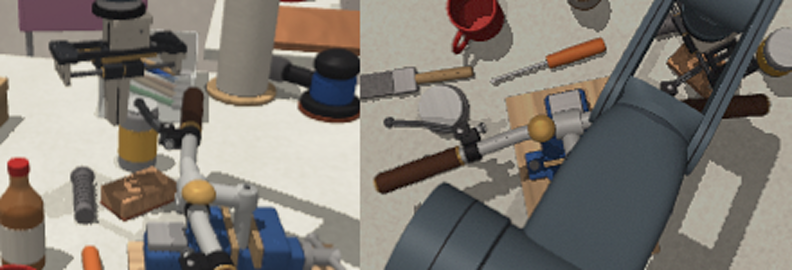

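The left lever was pressed in with its ball close beside the grip (193, 230), and it's back out at (542, 228); the top view confirms it at rest. The fingers now stand in front of the right lever, so I'll press that one.

Run:
```python
from bench import robot
from h import *
press(robot,"R",8)
firm(robot,"R")
```

```text
free -0.1
0 6 F -0.3 20.475
0 1 F 0.3 20.7917
0.08 0 F 2.7 21.1833
0.16 0 F 1.6 21.5417
0.24 0 F 4.2 21.9
0.32 0 F 4.3 22.2583
hit True past nominal 0.35147595891105976 F 4.6 [4.4797682  1.48220982 0.5714517 ] 23.7167
1 4.7 -0.34 24.08
2 4.2 -0.92 24.45
3 6.4 -0.98 24.82
4 7.1 -1.03 25.18
5 9.0 -1.06 25.55
6 10.0 -1.08 25.92
7 12.2 -1.13 26.28
```

Same signature: the right lever is on its stop at 12 N. One check of the hold and the picture before handing in.

Run:
```python
from bench import robot
from h import *
robot.sleep(1.0); print(robot.current_contact_force(),robot.current_t())
c=robot.get_image("side")["img"][105:305,200:470]; t=robot.get_image("top")["img"][150:350,150:430]
cv2.imwrite("pics/d.png",cv2.resize(np.hstack([c,t]),None,fx=1.45,fy=1.45,interpolation=cv2.INTER_CUBIC))
```

```text
[11.42608309  1.11417253  0.82019675] 27.2833
```

View pics/d.png

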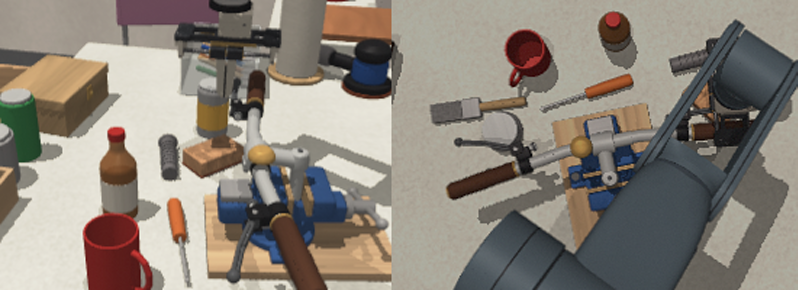

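The left lever is fully out, with its ball at (460, 143) in the top part of the view. The right lever is held in beside its grip with the fingers in front of it, and everything else is where it stood.

```bash
python3 -c "
from bench import robot
print(robot.hand_in())"
```

```text
the job is handed in; nothing more can be done
None
```

I pressed the left lever onto its stop at about 11 N, held it for over a second and let it spring fully out; the right lever is now held on its stop at about 11–12 N for you to measure, and the job is handed in.

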